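# Hold the spring clip open over the record card

### The job

Squeeze open the orange spring clip that sits on the tool tray's rim, lift it off, and bring it, still squeezed wide open, down over the middle of the yellow record card's top edge, square to the card, with the card's edge well inside the jaws and neither jaw nor hinge touching it. Finish holding it there, gaping around the card's edge, so that a colleague can slip a tally sheet in beside the card: do not let go and do not let it bite or knock the card. Leave the litter boxes, the tray, the blue clip and the other things where they are.

Things in the scene. Friction and masses are not known exactly. Their poses are not given: they have to be found in the camera images.
- orange_clip_hinge (a point): centre of the orange clip's 9 mm hinge barrel, which rests on the rim at the start, 64.5 mm above the table. y is the hinge axis and runs along the rim; x goes across the jaws (the handles are squeezed together along x); z points up along the handles. The frame belongs to the lever on +x, which leans by half the jaw angle when the clip is opened evenly.
- orange_clip_jaw (a joint): opening angle of the orange clip (rad): -0.09 jaws shut, 0 clamped on the 4 mm rim (lips 4 mm apart), 0.5 fully open at its stop (lips 24 mm apart, handles parallel and 21 mm over their outsides). Spring: 0.26 N m at 0, 0.36 N m at 0.5; about 9 N on each handle 40 mm above the hinge holds it fully open. Wide open means above 0.3.
- orange_clip: orange two-lever spring clip, 26 mm wide, 44 g, origin at the hinge barrel. It sits astride the tray's 4 mm thick far wall: two jaws with dark rubber lips hang 40 mm below the hinge, two flat handles rise 47 mm above it in a V (21 mm over the outside at the hinge, 45 mm at the tops). Squeezing the handles together opens the jaws.
- orange_clip_lip_a (a point): lower inner edge of one jaw's rubber lip, in the middle of its 26 mm width: 40 mm below the hinge, on the +x side of the clip (2 mm from its mid-plane at the start)
- orange_clip_lip_b (a point): the same point on the other jaw, on the -x side of the clip
- yellow_card_edge (a point): middle of the top edge of the yellow record card, 154 mm above the table. The card is stiff, 105 mm wide and 3 mm thick, and stands upright in a clear holder on the end of a litter box that faces the robot, 39 mm clear of the box's rim. x is square to the card and points into the box (box wall's outer face 3 mm from here on that side), y runs along the edge, z is up.
- yellow_box: white open litter box with the yellow card: 260 mm (x) by 135 mm (y), 115 mm high, plaster floor with dead leaves, 1.5 kg, loose on the table; origin under its centre. The card's mid-plane is at x = -133 mm. It may stand on either of two places side by side.
- green_box: the same box with a green record card: a bystander
- tray: grey open tool tray, 150 mm (x) by 200 mm (y), 60 mm high, walls 4 mm, origin under its centre; loose, 0.7 kg. Two spring clips sit on the rim of its +x wall (mid-plane at x = 73 mm), about 100 mm apart; either may be the orange one.
- blue_clip: a blue clip like the orange one on the same rim: a bystander; origin at its hinge
- jar_mid (a point): centre of a small amber jar, 36 mm across and 46 mm high, standing in the tray: a bystander
- brush: fine sampling brush, 144 mm long and 8 mm thick, lying in the tray along its y: a bystander
There are look-alikes about, which are no part of the job. There is more than one size of the orange_clip; the one meant has the size given above.

How it is judged (in metres and radians):
On the way, in this order (a step that is already met when the one before it is completed fails the run):
1. the orange clip is squeezed open while still astride the tray's rim (contact force between orange_clip and the fingers above 2 N and value of joint orange_clip_jaw above 0.3 rad and height (world z) of orange_clip_hinge below 0.09 m), for 0.1 s.
2. the orange clip, held open, is lifted clear of the tray (contact force between orange_clip and the fingers above 2 N and value of joint orange_clip_jaw above 0.3 rad and height (world z) of orange_clip_hinge above 0.11 m), for 0.2 s.
3. the open jaws are down around the middle of the yellow card's top edge (contact force between orange_clip and the fingers above 2 N and value of joint orange_clip_jaw above 0.3 rad and ((x of orange_clip_lip_a in the frame of yellow_card_edge above 0.0035 m and x of orange_clip_lip_b in the frame of yellow_card_edge below -0.0035 m) or (x of orange_clip_lip_b in the frame of yellow_card_edge above 0.0035 m and x of orange_clip_lip_a in the frame of yellow_card_edge below -0.0035 m)) and z of orange_clip_lip_a in the frame of yellow_card_edge between -0.036 and -0.01 m and y of orange_clip_lip_a in the frame of yellow_card_edge between -0.022 and 0.022 m and z of orange_clip_lip_b in the frame of yellow_card_edge between -0.036 and -0.01 m and y of orange_clip_lip_b in the frame of yellow_card_edge between -0.022 and 0.022 m and angle between the y axis of orange_clip_hinge and the y axis of yellow_card_edge, either way round below 0.26 rad), for 0.3 s.
At the end, for the whole second after the job is handed in: Clip in the fingers (over 2 N), at rest, jaw angle above 0.3 rad; a lip on each side of the yellow card, over 2 mm clear of its face, 10 to 36 mm below its top edge, within 22 mm of the edge's middle and 15 degrees of square; clip touches neither card nor box (all of step 3 and contact force between orange_clip and yellow_box below 0.3 N and linear speed of orange_clip below 0.03 m/s); the arm keeps its last pose, push and grip.
It fails at once if the clip bites or knocks the card or its box (more than 5 N) (contact force between orange_clip and yellow_box above 5 N).
It fails at once if the orange clip is dropped to the table (height (world z) of orange_clip_hinge below 0.04 m).
It fails at once if a litter box is shifted by more than 12 mm (distance of any of yellow_box, green_box from where it was at the start of the episode above 0.012 m).
It fails at once if the tray, or a thing in it, is shifted by more than 25 mm (distance of any of tray, jar_mid, brush from where it was at the start of the episode above 0.025 m).
It fails at once if the blue clip is shifted by more than 20 mm (distance of blue_clip from where it was at the start of the episode above 0.02 m).
It also fails if it takes over 35 s, if anything falls off the work surface, if the arm or the gripper's body presses on something with over 40 N, if the wrist force passes 120 N, or if a joint passes its speed limit or range.

### The arm

A 6-joint arm with a two-finger parallel gripper is mounted at the origin on the work surface. World frame = base frame: x ahead of the robot, y to its left, z up, the work surface at z = 0. Lengths are in m, angles in degrees, forces in N, time in s.
With the tool pointing down it reaches from about 0.3 to 0.75 m from the base axis. Payload 8.5 kg.
Tool frame: the origin (TCP) lies at the very end of the fingers, on their centre line; the grasp point (between the pads) lies 19 mm behind it (env.pinch_z is the distance from the TCP to the grasp point, in m); z points along the fingers, y is the line along which they close (so a half turn about z gives the same grasp; the last joint's range is limited). The gripper opens to 85 mm and grips with 20 to 120 N. Pads are 22 mm wide; open, the fingers measure 114 mm over their backs; the gripper's body (76 mm by 85 mm) begins 54 mm behind the grasp point. The pads swing forward as they close: fully open they stand 13 mm farther back than shut.
Start: joints at [-77.825, 21.807, 74.336, -0, 83.858, -12.336], TCP at [0.228, -0.5, 0.231] pointing down, gripper open.
Joint ranges: [-178.18, 178.18], [-50.72, 133.34], [12.68, 142.11], [-81.47, 261.47], [9.98, 163.14], [-165.26, 165.26]. Speed limits (degrees/s): [136.94, 136.94, 180, 180, 180, 180].

### API

Orientations are given as a 3x3 rotation matrix whose columns are the frame's x, y, z axes.
In Python, from rig import env, viewer gives the robot as it stands.
- The arm moves only by the tool drive_tool, never from a script. Its argument "series" is a list of rows, each a list of 3 entries, a list of its own where there are three numbers: the shift along the tool's x, y, z in m, then the turn about the tool's z in degrees, then the finger opening in m, from 0 to 0.0854. A call has 1 to 20 rows; each row is the pose to reach, as a shift and turn from the pose commanded when the call began, along the tool's axes at that moment; what a row does not reach only later rows make up. A row lasts 1/10 s, in which the tool goes at most 50 mm and 8.59 degrees, less where a joint would pass 70% of its speed; a pose out of reach is approached as far as the arm can. A call with a gripper value outside its range is refused whole. The fingers move at their own pace and stop on an object; "newtons" is the grip in N (left out, the last holds). Time passes only in rows, so rows that repeat a pose let the fingers close. It gives the time, the measured TCP pose, the force, the opening and the grip force at its end, in the units of the state.
- env.observe(): the state, without advancing time (a new reading comes with each control period).
- viewer.get_image(name): name is "side" or "top" or "wrist"; returns a dict with "img" (400x640x3 uint8, red, green, blue), "depth" (400x640 float32, m along the optical axis (not along the pixel's ray), 0 where there is no reading), "camera_matrix" (3x3 intrinsics, pixels), "rvec" (rotation vector, rad) and "tvec" (3), from world to camera coordinates, as OpenCV has them. Camera axes: x right, y down, z forward; pixel columns grow to the right and rows downward; lengths in m; the calibration is good to about 2 mm. A picture is of the moment at which its call begins.
- env.close_job(): hands the job in; it is judged then, once.
The state is a dict: "time_s": time; "q": joint angles; "qvel": joint speeds; "joint_efforts": joint torques, N m; "position": TCP position; "tool_rot": TCP orientation; "ft_force": force on the tool from outside, world axes, zero at the start; "wrist_torque": the same for the moment, N m; "grip_width": finger opening in m; "gripper_force": force on a finger pad.
Only numpy, scipy, OpenCV 4.12 (cv2) and the standard library are available. Lean on these libraries where they do the work, as an engineer would, in place of code of your own. Each camera call takes 0.05 s, during which the arm holds its last target. There are 200 camera calls.

## Working session

There is one attempt and no reset: what is moved stays moved. The work goes in short steps, Python scripts to look and compute and a tool call to move; the robot and the scene stay as the last step left them, time stands still between calls to the robot, and variables do not carry over. Pictures are saved under pics/ and viewed, at most 10 in all, crops included, and the job is handed in when it is done.

Besides the shell and the picture viewer there is one more tool, called in YAML: its name, and indented under it one key for each argument. drive_tool: Moves the arm, as the interface text tells. Its arguments: {"type":"object","properties":{"series":{"type":"array"},"newtons":{"type":"number"}},"required":["series"]}

```bash
ls; mkdir -p pics; cat > h.py <<'E'
import numpy as np, cv2
from rig import env, viewer
def get(n):
    d=viewer.get_image(n); d['R']=cv2.Rodrigues(np.array(d['rvec'],float))[0]; d['t']=np.array(d['tvec'],float).ravel(); d['K']=np.array(d['camera_matrix']); return d
def save(d,f): cv2.imwrite('pics/'+f,cv2.cvtColor(d['img'],cv2.COLOR_RGB2BGR))
def cloud(d):
    v,u=np.mgrid[0:d['depth'].shape[0],0:d['depth'].shape[1]]; z=d['depth'].astype(float)
    p=np.stack([(u-d['K'][0,2])/d['K'][0,0]*z,(v-d['K'][1,2])/d['K'][1,1]*z,z],-1)
    return (p-d['t'])@d['R']
def ray(d,u,v,h):
    r=d['R'].T@np.linalg.solve(d['K'],[u,v,1.]); c=-d['R'].T@d['t']; return c+r*(h-c[2])/r[2]
def proj(d,P):
    p=d['R']@np.array(P)+d['t']; p=d['K']@p; return p[:2]/p[2]
E
python3 - <<'E'
from h import *
ims={}
for n in ['top','side','wrist']:
    d=get(n); save(d,n+'0.png'); np.savez(n+'0.npz',**d); print(n,-d['R'].T@d['t'],d['R'][2])
s=env.observe(); print(s)
E
```

```text
pics
top [ 0.35470913 -0.07599897  1.1224102 ] [ 0.19535086  0.01111643 -0.98067042]
side [ 0.32930182 -0.59242386  0.6204269 ] [ 0.2908518   0.68383448 -0.66916039]
wrist [ 0.29176934 -0.47120643  0.37305362] [-0.24794972 -0.11335157 -0.96211868]
{'time_s': 0.15, 'q': array([-7.78248988e+01,  2.18336865e+01,  7.43704632e+01,  5.87814961e-04,
        8.38591794e+01, -1.23348671e+01]), 'qvel': array([ 0.04301961, -0.12639156, -0.19163826, -0.01558811, -0.04020958,
        0.003216  ]), 'joint_efforts': array([ 2.82151494e-03, -4.48623705e+01, -2.31343997e+01, -1.28478559e-04,
        3.79348348e-03,  1.08229619e-05]), 'position': array([ 0.2281308 , -0.50022268,  0.23086436]), 'tool_rot': array([[ 9.09889594e-01,  4.14850427e-01, -2.23137316e-04],
       [ 4.14850414e-01, -9.09888983e-01,  1.08259290e-03],
       [ 2.46083941e-04, -1.07760862e-03, -9.99999389e-01]]), 'ft_force': array([ 0.54458279, -0.14638909,  0.00634599]), 'wrist_torque': array([ 0.00527093, -0.02691971, -0.00640236]), 'gripper_force': 0.0, 'grip_width': 0.08550204542711297}
```

View pics/top0.png

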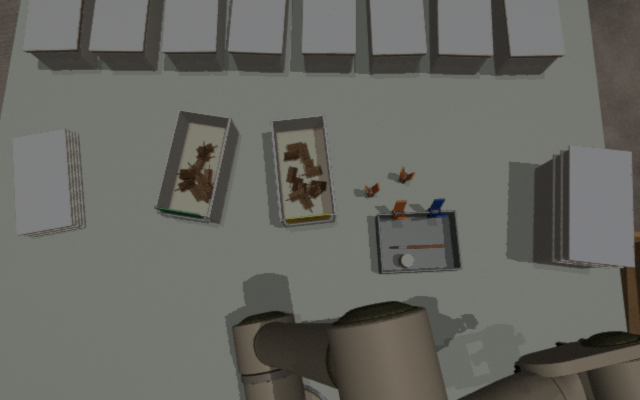

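View pics/side0.png

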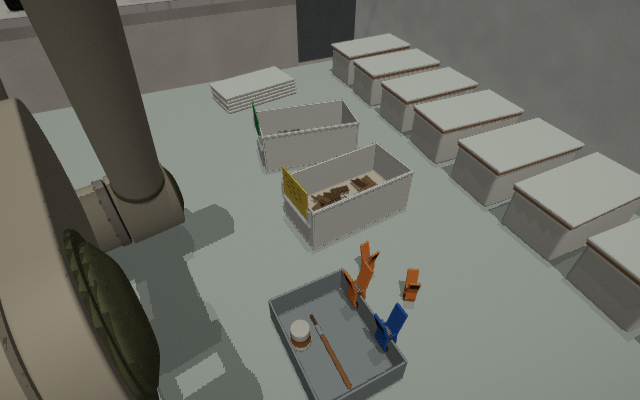

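The top view shows the yellow card at about (307,219). The orange candidates are (399,210) on the tray's far rim, and (371,190) and (406,175) lying on the table. The blue clip is at (437,208) on the same rim. The rim clip fits the description because it sits astride the tray wall, so I'll measure it and confirm in a crop.

```bash
cat > m.py <<'E'
from h import *
def mask(img,c):
    h=cv2.cvtColor(img,cv2.COLOR_RGB2HSV); H,S,V=[h[...,i].astype(int) for i in range(3)]
    lo,hi={'o':(4,16),'y':(22,32),'b':(105,125)}[c]
    return (H>=lo)&(H<=hi)&(S>170)&(V>60)
E
python3 - <<'E'
from m import *
for n in ['top','side']:
    d=dict(np.load(n+'0.npz')); P=cloud(d)
    for c in 'oyb':
        m=mask(d['img'],c); k,l,st,ce=cv2.connectedComponentsWithStats(m.astype(np.uint8))
        for i in range(1,k):
            if st[i,4]<25: continue
            q=P[(l==i)&(d['depth']>0)]
            print(n,c,st[i],ce[i].round(1),np.percentile(q,2,axis=0).round(3),np.median(q,0).round(3),np.percentile(q,98,axis=0).round(3))
            if c=='y':
                q2=q[q[:,2]>0.118]; mu=q2.mean(0); w=np.linalg.svd(q2-mu,full_matrices=False)[2]; print(len(q2),mu.round(4),w.round(3))
                a=(q2-mu)@w[0]; print('ext',a.min(),a.max(),q2[:,2].max())
    # tray rim
    g=(P[...,2]>.054)&(P[...,2]<.064)&(P[...,1]<-.05)&(P[...,1]>-.42)&(P[...,0]>.25)&(P[...,0]<.6)&~mask(d['img'],'o')&~mask(d['img'],'b')
    q=P[g]; 
    if len(q)>20: print(n,'rim',len(q),cv2.minAreaRect(q[:,:2].astype(np.float32)),cv2.boxPoints(cv2.minAreaRect(q[:,:2].astype(np.float32))).round(3).tolist())
    if n=='side': cv2.imwrite('pics/crop0.png',cv2.resize(d['img'][230:380,260:440,::-1],None,fx=4,fy=4,interpolation=cv2.INTER_CUBIC))
E
```

```text
top o [372 184   7  10  36] [375.1 188.4] [ 0.603 -0.211  0.032] [ 0.609 -0.205  0.053] [ 0.617 -0.201  0.07 ]
top o [393 202  12  10  76] [399.1 206.1] [ 0.55  -0.27   0.066] [ 0.556 -0.26   0.09 ] [ 0.562 -0.25   0.114]
top o [394 215  13   4  26] [400.3 216.4] [ 0.523 -0.271  0.07 ] [ 0.53 -0.26  0.1 ] [ 0.537 -0.25   0.116]
top rim 484 ((0.4813101887702942, -0.2515832781791687), (0.33998173475265503, 0.1772214025259018), 84.3861312866211) [[0.37599998712539673, -0.41200000047683716], [0.5529999732971191, -0.42899999022483826], [0.5860000252723694, -0.09099999815225601], [0.4099999964237213, -0.07400000095367432]]
side o [343 241  36  66 739] [361.3 274.4] [ 0.52  -0.278  0.024] [ 0.554 -0.261  0.07 ] [ 0.612 -0.184  0.115]
side o [404 269  17  32 334] [411.1 284.6] [ 0.631 -0.304  0.01 ] [ 0.644 -0.285  0.047] [ 0.659 -0.272  0.071]
side o [291 336  20  11  84] [300.9 342.5] [ 0.408 -0.304  0.019] [ 0.42  -0.3    0.023] [ 0.438 -0.287  0.03 ]
side y [282 167  26  50 525] [294.9 192.4] [ 0.507 -0.089  0.086] [ 0.513 -0.042  0.122] [0.521 0.01  0.153]
291 [ 0.5138 -0.0431  0.1369] [[-0.13   0.992  0.005]
 [-0.008  0.004 -1.   ]
 [ 0.992  0.13  -0.007]]
ext -0.047722703554850684 0.055745572911473175 0.15558749327090746
side b [374 303  34  48 598] [391.1 324.7] [ 0.525 -0.371  0.043] [ 0.556 -0.36   0.086] [ 0.568 -0.345  0.115]
side rim 1200 ((0.4934338331222534, -0.25468096137046814), (0.327667236328125, 0.20716573297977448), 88.94947814941406) [[0.3869999945163727, -0.4169999957084656], [0.593999981880188, -0.41999998688697815], [0.6000000238418579, -0.09300000220537186], [0.3930000066757202, -0.08900000154972076]]
```

View pics/crop0.png

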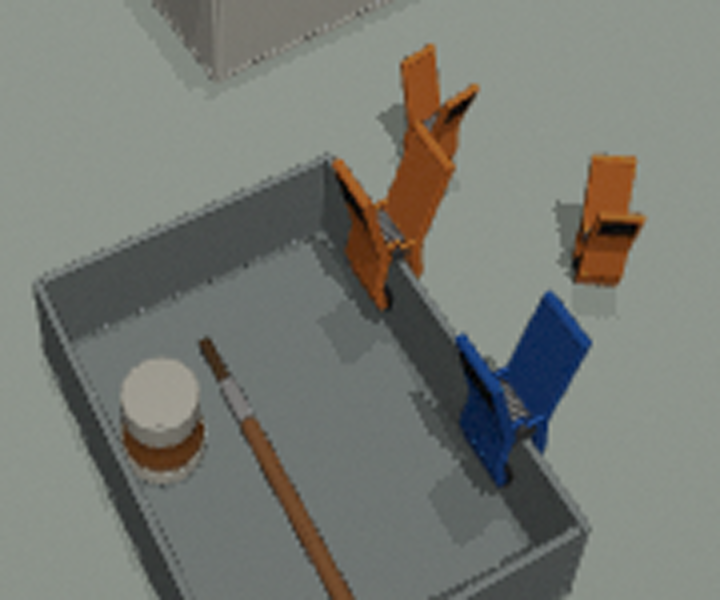

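The crop confirms the target. The orange clip astride the far rim (crop about (395,240)) is full-size like the blue one. The other two orange clips (crop (430,110) and (605,225)) stand on the table and are only about 70 mm tall. Next I'll refine the rim line, clip centre and card.

```bash
python3 - <<'E'
from m import *
for n in ['top','side']:
    d=dict(np.load(n+'0.npz')); P=cloud(d)
    m=~mask(d['img'],'o')&~mask(d['img'],'b')
    g=m&(abs(P[...,2]-.0595)<.004)&(abs(P[...,0]-.543)<.03)&(P[...,1]<-.17)&(P[...,1]>-.4)
    q=P[g][:,:2].astype(np.float32); 
    if len(q)>10:
        l=cv2.fitLine(q,cv2.DIST_HUBER,0,.001,.001).ravel(); print(n,len(q),'rim dir',l[:2],'angle',np.degrees(np.arctan2(l[0],l[1])),'x at y=-.261',l[2]+(-.261-l[3])*l[0]/l[1], q[:,1].min(),q[:,1].max())
    for c in 'ob':
        q=P[mask(d['img'],c)|False]; q=q[(q[:,2]>.1)&(q[:,0]<.58)&(q[:,2]<.118)]
        if len(q)<10: continue
        for s in (-1,1):
            z=q[(q[:,0]-.544)*s>0]
            if len(z)>3: print(n,c,s,len(z),z.mean(0).round(4),z.min(0).round(4),z.max(0).round(4))
    # box rims at 0.115
    g=(abs(P[...,2]-.114)<.004)&(P[...,0]>.45)&(P[...,0]<.85)&(P[...,1]<.06)&(P[...,1]>-.15)
    q=P[g][:,:2].astype(np.float32); r=cv2.minAreaRect(q); print(n,'box',len(q),r,cv2.boxPoints(r).round(3).tolist())
d=dict(np.load('top0.npz')); h=cv2.cvtColor(d['img'],cv2.COLOR_RGB2HSV)
m=(h[...,0]>20)&(h[...,0]<34)&(h[...,1]>150); m[:210]=0
k,l,st,ce=cv2.connectedComponentsWithStats(m.astype(np.uint8))
for i in range(1,k):
    if st[i,4]>20:
        v,u=np.where(l==i); print(st[i],ce[i],ray(d,*ce[i],.154))
        for uu in (u.min()+2,u.max()-2): print(ray(d,uu,v[u==uu].mean(),.154))
E
```

```text
top 127 rim dir [ 0.06616043 -0.997809  ] angle 176.20651 x at y=-.261 0.5433299 -0.39875194 -0.20908155
top o -1 13 [ 0.5251 -0.2604  0.1123] [ 0.5228 -0.2715  0.1033] [ 0.5294 -0.2507  0.1166]
top o 1 27 [ 0.5602 -0.2591  0.1073] [ 0.557  -0.2685  0.1003] [ 0.5625 -0.2499  0.1148]
top b -1 10 [ 0.5307 -0.3528  0.1139] [ 0.5285 -0.363   0.1111] [ 0.5317 -0.344   0.1156]
top b 1 11 [ 0.5677 -0.3519  0.1136] [ 0.5666 -0.3621  0.1083] [ 0.5686 -0.3427  0.118 ]
top box 594 ((0.6458165049552917, -0.0194162055850029), (0.2675865888595581, 0.13889893889427185), 7.25229549407959) [[0.5040000081062317, 0.032999999821186066], [0.5220000147819519, -0.10499999672174454], [0.7870000004768372, -0.07100000232458115], [0.7699999809265137, 0.06599999964237213]]
side 185 rim dir [ 0.08725947 -0.9961856 ] angle 174.99403 x at y=-.261 0.5388177 -0.39972615 -0.21113493
side o -1 47 [ 0.5211 -0.2687  0.112 ] [ 0.5182 -0.2792  0.1002] [ 0.5257 -0.2534  0.1158]
side o 1 109 [ 0.5589 -0.2642  0.1089] [ 0.5549 -0.2768  0.1002] [ 0.5637 -0.2506  0.1156]
side b -1 57 [ 0.5266 -0.3607  0.1131] [ 0.5239 -0.3713  0.1023] [ 0.5308 -0.3462  0.117 ]
side b 1 135 [ 0.5647 -0.357   0.1086] [ 0.5613 -0.369   0.1001] [ 0.5698 -0.3434  0.1162]
side box 763 ((0.6432887315750122, -0.021082691848278046), (0.2664419114589691, 0.14227928221225739), 7.9290971755981445) [[0.5019999742507935, 0.03099999949336052], [0.5210000276565552, -0.10999999940395355], [0.7850000262260437, -0.0729999989271164], [0.7649999856948853, 0.06800000369548798]]
[287 215  42   8 151] [307.52980132 218.47682119] [ 0.51163596 -0.0359568   0.154     ]
[0.50627338 0.00685646 0.154     ]
[ 0.51689389 -0.07868331  0.154     ]
```

drive_tool:
  series:
    - [[0.03, -0.007, 0.003], -6, 0.085]
    - [[0.07, -0.016, 0.006], -13, 0.085]
    - [[0.11, -0.025, 0.009], -20, 0.085]
    - [[0.15, -0.034, 0.012], -27, 0.085]
    - [[0.19, -0.043, 0.016], -34, 0.085]
    - [[0.23, -0.052, 0.02], -41, 0.085]
    - [[0.27, -0.061, 0.023], -48, 0.085]
    - [[0.31, -0.07, 0.026], -55, 0.085]
    - [[0.345, -0.077, 0.029], -62, 0.085]
    - [[0.37, -0.083, 0.031], -67, 0.085]
    - [[0.383, -0.086, 0.031], -70, 0.085]
    - [[0.383, -0.086, 0.031], -70, 0.085]
    - [[0.383, -0.086, 0.031], -70, 0.085]
  newtons: 40

```text
time_s: 1.45
position: [0.5406, -0.2634, 0.2001]
tool_rot: [[-0.077, 0.997, -0.001], [0.997, 0.077, 0.0], [0.0, -0.001, -1.0]]
ft_force: [0.1, -0.1, -0.8]
grip_width: 0.0848
gripper_force: 0.0
```

```bash
python3 - <<'E'
from m import *
d=get('wrist'); save(d,'wrist1.png'); np.savez('wrist1.npz',**d)
s=env.observe(); print(s['time_s'],s['position'],s['tool_rot'].round(4).tolist(),s['ft_force'])
P=cloud(d)
for c in 'ob':
    m=mask(d['img'],c); k,l,st,ce=cv2.connectedComponentsWithStats(m.astype(np.uint8))
    for i in range(1,k):
        if st[i,4]<80: continue
        q=P[(l==i)&(d['depth']>0)]
        print(c,st[i],ce[i].round(1),np.percentile(q,2,axis=0).round(3),np.median(q,0).round(3),np.percentile(q,98,axis=0).round(3))
E
```

```text
1.5 [ 0.54041002 -0.2637607   0.20022064] [[-0.0768, 0.997, -0.0004], [0.997, 0.0768, 0.0001], [0.0001, -0.0004, -1.0]] [ 0.28561368 -1.00652009 -0.2157279 ]
o [ 388   90   43   50 1059] [409.2 115.1] [ 0.596 -0.213  0.012] [ 0.606 -0.201  0.055] [ 0.619 -0.18   0.071]
o [ 294  168   66   59 2073] [326.8 198.1] [ 0.523 -0.275  0.042] [ 0.547 -0.261  0.096] [ 0.566 -0.249  0.115]
o [190 176  31  32 242] [210.2 186.8] [ 0.419 -0.295  0.018] [ 0.438 -0.275  0.022] [ 0.444 -0.269  0.027]
o [415 197  56  55 945] [437.4 221.4] [ 0.634 -0.303  0.009] [ 0.645 -0.289  0.052] [ 0.661 -0.269  0.072]
o [240 201  10  88 560] [244.6 243.2] [ 0.463 -0.386  0.009] [ 0.467 -0.338  0.011] [ 0.471 -0.294  0.013]
b [ 295  261   59   79 1827] [324.  303.6] [ 0.529 -0.367  0.036] [ 0.549 -0.35   0.093] [ 0.571 -0.342  0.115]
```

View pics/wrist1.png

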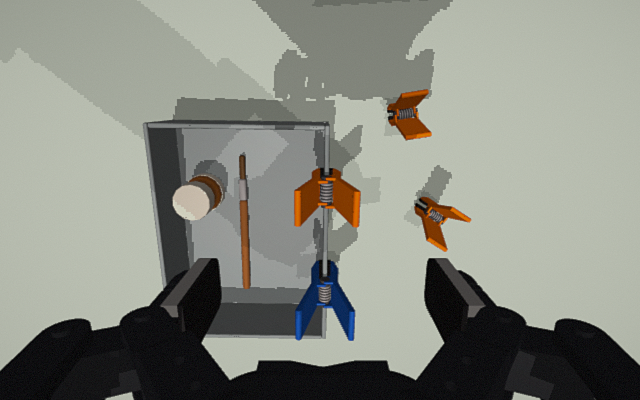

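The wrist view shows the orange clip at (327,198) on the rim with its handles in a V. The blue clip is at (324,303), and the fingers straddle the line of the rim. I'll fit the handle tops.

```bash
python3 - <<'E'
from m import *
d=dict(np.load('wrist1.npz')); P=cloud(d)
for c,box in (('o',(160,235,285,365)),('b',(255,345,285,365))):
    m=mask(d['img'],c); mm=np.zeros_like(m); a,b,e,f=box; mm[a:b,e:f]=m[a:b,e:f]
    q=P[mm]; ax=np.array([.997,.077,0]); ay=np.array([-.077,.997,0])
    t=q[q[:,2]>.107]; o=t.mean(0); s=(t-o)@ax
    L=t[s<0];R=t[s>0]
    for z in (L,R):
        print(c,len(z),z.mean(0).round(4),'along y',((z-o)@ay).min().round(4)+ (o@ay).round(4),((z-o)@ay).max()+o@ay,'x',(z@ax).min(),(z@ax).max(), z[:,2].max())
        l=cv2.fitLine(z[:,:2].astype(np.float32),cv2.DIST_HUBER,0,.001,.001).ravel(); print(' yaw',np.degrees(np.arctan2(-l[0],l[1])))
m=~mask(d['img'],'o')&~mask(d['img'],'b')
g=m&(abs(P[...,2]-.0595)<.004)&(abs(P[...,0]-.541)<.015)&(P[...,1]<-.18)&(P[...,1]>-.34)
q=P[g][:,:2].astype(np.float32);l=cv2.fitLine(q,cv2.DIST_HUBER,0,.001,.001).ravel(); print(len(q),'yaw',np.degrees(np.arctan2(-l[0],l[1])),'x at -.263',l[2]+(-.263-l[3])*l[0]/l[1])
E
```

```text
o 342 [ 0.5252 -0.2621  0.117 ] along y -0.3169 -0.23456782553319255 x 0.4997272907695251 0.5192555503096549 0.34234587276492373
 yaw -179.65666
o 335 [ 0.5634 -0.2611  0.1129] along y -0.31710000000000005 -0.291323936615199 x 0.5384654724265275 0.5447140694743677 0.11657864214335215
 yaw -177.17696
b 275 [ 0.5308 -0.3514  0.118 ] along y -0.4092 -0.23456782553319258 x 0.49857067288954604 0.5192555503096549 0.34234587276492373
 yaw -1.6552253
b 247 [ 0.569  -0.3524  0.1127] along y -0.40950000000000003 -0.384063666301499 x 0.5373616706305945 0.5429489702632473 0.11630583483528173
 yaw -176.10458
621 yaw -175.88416 x at -.263 0.54396987
```

drive_tool:
  series:
    - [[0, 0.003, 0.02], 0, 0.085]
    - [[0, 0.003, 0.05], 0, 0.085]
    - [[0, 0.003, 0.08], 0, 0.085]
    - [[0, 0.003, 0.1], 0, 0.085]
    - [[0, 0.003, 0.11], 0, 0.085]
    - [[0, 0.003, 0.116], 0, 0.085]
    - [[0, 0.003, 0.116], 0, 0.07]
    - [[0, 0.003, 0.116], 0, 0.06]
    - [[0, 0.003, 0.116], 0, 0.055]
  newtons: 40

```text
time_s: 2.4
position: [0.5443, -0.2634, 0.0853]
tool_rot: [[-0.078, 0.997, 0.001], [0.997, 0.078, -0.001], [-0.001, 0.001, -1.0]]
ft_force: [-0.3, 0.7, -0.5]
grip_width: 0.0555
gripper_force: 0.0
```

```bash
python3 - <<'E'
from m import *
d=get('wrist'); save(d,'wrist2.png'); np.savez('wrist2.npz',**d)
cv2.imwrite('pics/wrist2c.png',cv2.resize(d['img'][130:400,120:520,::-1],None,fx=2,fy=2))
E
```

```text
(no output)
```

View pics/wrist2c.png

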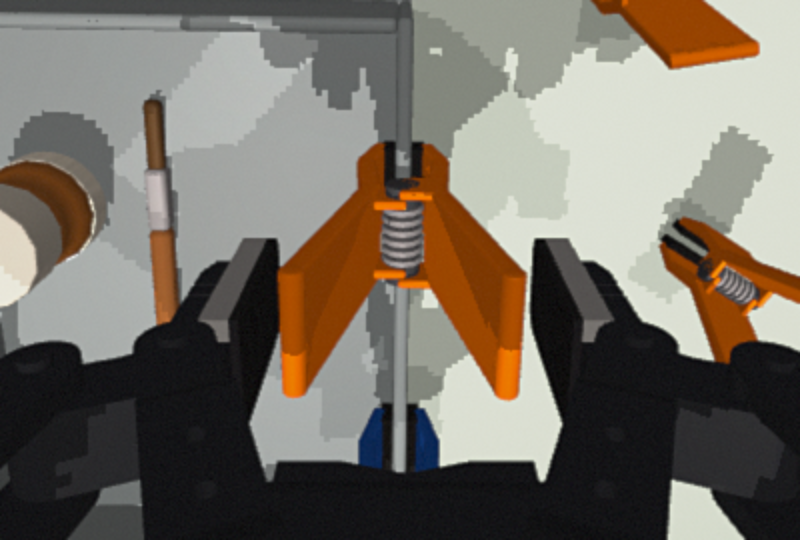

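The clip is centred between the pads: handle tops at crop x = 280 and 525, pads at 278 and 533. It also lines up with them along the rim. Closing now.

drive_tool:
  series:
    - [[0, 0, 0], 0, 0.045]
    - [[0, 0, 0], 0, 0.038]
    - [[0, 0, 0], 0, 0.03]
    - [[0, 0, 0], 0, 0.024]
    - [[0, 0, 0], 0, 0.016]
    - [[0, 0, 0], 0, 0.01]
    - [[0, 0, 0], 0, 0.01]
    - [[0, 0, 0], 0, 0.01]
    - [[0, 0, 0], 0, 0.01]
  newtons: 40

```text
time_s: 3.35
position: [0.5438, -0.2639, 0.0873]
tool_rot: [[-0.079, 0.997, 0.001], [0.997, 0.079, -0.003], [-0.003, 0.001, -1.0]]
ft_force: [-8.2, 0.4, 21.0]
grip_width: 0.0198
gripper_force: 39.7
```

```bash
python3 - <<'E'
from m import *
d=get('wrist'); save(d,'wrist3.png'); np.savez('wrist3.npz',**d)
cv2.imwrite('pics/wrist3c.png',cv2.resize(d['img'][130:400,120:520,::-1],None,fx=2,fy=2))
s=env.observe(); print(s['time_s'],s['position'],s['ft_force'],s['grip_width'],s['gripper_force'])
E
```

```text
3.4 [ 0.54380386 -0.26396465  0.08724937] [-7.08369651  0.42883372 20.41613075] 0.01937624707801345 39.71157431602478
```

View pics/wrist3c.png

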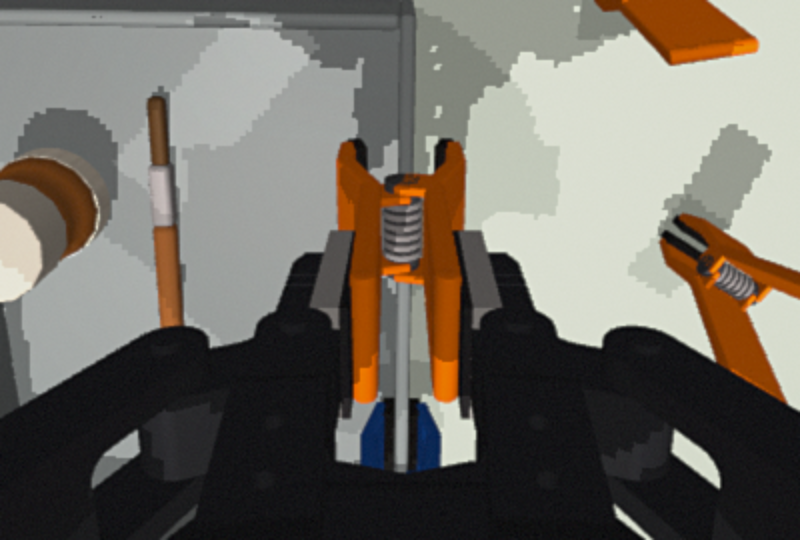

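The jaws are fully open (20 mm grip, lips well clear of the rim on both sides). Lifting straight up.

drive_tool:
  series:
    - [[0, 0, -0.003], 0, 0.01]
    - [[0, 0, -0.008], 0, 0.01]
    - [[0, 0, -0.018], 0, 0.01]
    - [[0, 0, -0.035], 0, 0.01]
    - [[0, 0, -0.055], 0, 0.01]
    - [[0, 0, -0.075], 0, 0.01]
    - [[0, 0, -0.095], 0, 0.01]
    - [[0, 0, -0.115], 0, 0.01]
    - [[0, 0, -0.135], 0, 0.01]
    - [[0, 0, -0.15], 0, 0.01]
    - [[0, 0, -0.158], 0, 0.01]
    - [[0, 0, -0.16], 0, 0.01]
    - [[0, 0, -0.16], 0, 0.01]

```text
time_s: 4.7
position: [0.5439, -0.2629, 0.244]
tool_rot: [[-0.079, 0.997, -0.0], [0.997, 0.079, 0.0], [0.0, -0.0, -1.0]]
ft_force: [-0.2, 0.3, -0.9]
grip_width: 0.0195
gripper_force: 39.0
```

drive_tool:
  series:
    - [[0.01, -0.001, 0], 0, 0.01]
    - [[0.03, -0.002, 0], -1, 0.01]
    - [[0.05, -0.003, 0], -1, 0.01]
    - [[0.07, -0.004, 0], -2, 0.01]
    - [[0.09, -0.005, 0], -2, 0.01]
    - [[0.11, -0.007, 0], -3, 0.01]
    - [[0.13, -0.008, 0], -3, 0.01]
    - [[0.15, -0.009, 0], -3, 0.01]
    - [[0.17, -0.01, 0], -3, 0.01]
    - [[0.19, -0.011, 0], -3, 0.01]
    - [[0.21, -0.012, 0], -3, 0.01]
    - [[0.222, -0.013, 0], -3, 0.01]
    - [[0.227, -0.013, 0], -3, 0.01]
    - [[0.227, -0.013, 0], -3, 0.01]
    - [[0.227, -0.013, 0], -3, 0.01]

```text
time_s: 6.2
position: [0.5133, -0.0382, 0.2443]
tool_rot: [[-0.13, 0.991, 0.0], [0.991, 0.13, -0.0], [-0.0, 0.0, -1.0]]
ft_force: [0.3, 0.3, 0.1]
grip_width: 0.0197
gripper_force: 39.0
```

```bash
python3 - <<'E'
from m import *
s=env.observe(); print(s['time_s'],s['position'],s['tool_rot'].round(4).tolist(),s['ft_force'],s['grip_width'],s['gripper_force'])
for n in ['side','wrist','top']:
    d=get(n); save(d,n+'4.png'); np.savez(n+'4.npz',**d)
    if n=='side': A=cv2.resize(d['img'][90:250,230:390,::-1],(400,400),interpolation=cv2.INTER_CUBIC)
    if n=='wrist': B=cv2.resize(d['img'][100:400,170:470,::-1],(400,400),interpolation=cv2.INTER_CUBIC)
cv2.imwrite('pics/c4.png',np.hstack([A,B]))
E
```

```text
6.2 [ 0.51328683 -0.03818927  0.24430271] [[-0.1305, 0.9915, 0.0001], [0.9915, 0.1305, -0.0003], [-0.0003, 0.0001, -1.0]] [0.26317693 0.33722244 0.06209231] 0.01974825436972915 38.9875602722168
```

View pics/c4.png

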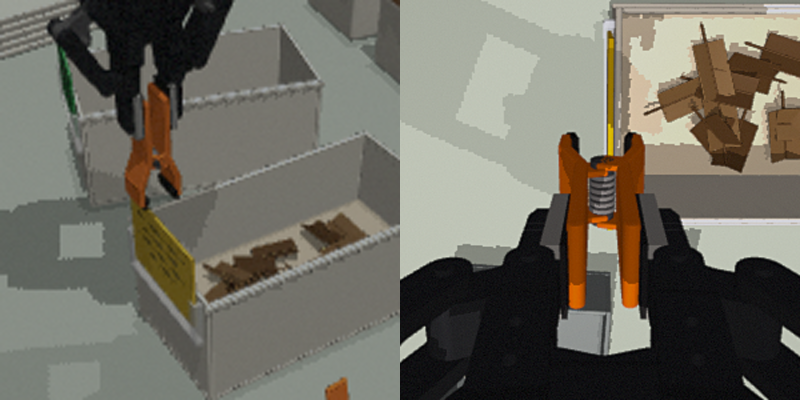

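The side crop shows the clip held wide open, above and just short of the card. In the wrist crop, the card's edge is at about (610,30–155) and the clip's mid-plane at about x = 601. I'll measure the offset in metres.

```bash
python3 - <<'E'
from m import *
s=env.observe(); R=s['tool_rot']; p=s['position']
T=lambda q:(np.asarray(q)-p)@R   # in tool axes
d=dict(np.load('wrist4.npz')); h=cv2.cvtColor(d['img'],cv2.COLOR_RGB2HSV); P=cloud(d)
print('tcp px',proj(d,p), 'hinge px guess',proj(d,p-[0,0,.02]))
m=(h[...,0]>20)&(h[...,0]<34)&(h[...,1]>150)&(h[...,2]>60); m[260:]=0
k,l,st,ce=cv2.connectedComponentsWithStats(m.astype(np.uint8)); i=1+np.argmax(st[1:,4]); print(st[i],ce[i])
v,u=np.where(l==i)
for vv in range(v.min(),v.max()+1,10):
    uu=u[v==vv]; a=T(ray(d,uu.min(),vv,.154)); b=T(ray(d,uu.max()+1,vv,.154)); print(vv,uu.min(),uu.max(),a[:2].round(4),b[:2].round(4))
q=P[(l==i)&(d['depth']>.05)]; q=q[abs(q[:,2]-.154)<.004]; t=T(q); print('cloud top edge',len(t),t.mean(0).round(4),t.min(0).round(4),t.max(0).round(4))
# clip in wrist: orange
o=mask(d['img'],'o'); o[:, :280]=0;o[:, 380:]=0; o&=(d['depth']>.05)
t=T(P[o]); 
for a,b in ((-.03,-.005),(-.005,.01),(.01,.03),(.03,.07)):
    z=t[(t[:,2]>a)&(t[:,2]<b)]
    if len(z)>3: print('clip z',a,b,len(z),'y',np.percentile(z[:,1],[1,99]).round(4),'x',np.percentile(z[:,0],[1,99]).round(4),z[:,2].min(),z[:,2].max())
# side & top
for n in ['side','top']:
    d=dict(np.load(n+'4.npz')); P=cloud(d); h=cv2.cvtColor(d['img'],cv2.COLOR_RGB2HSV)
    m=(h[...,0]>20)&(h[...,0]<34)&(h[...,1]>150)&(d['depth']>0)
    t=T(P[m]); t=t[(abs(t[:,1])<.03)&(abs(t[:,0])<.09)]; 
    if len(t)>9: print(n,'card',len(t),'y med',np.median(t[:,1]).round(4),'x rng',np.percentile(t[:,0],[1,99]).round(4),'zmin',t[:,2].min())
    o=mask(d['img'],'o')&(d['depth']>0); t=T(P[o]); t=t[(abs(t)<.08).all(1)]
    for a,b in ((-.04,-.005),(-.005,.01),(.01,.03),(.03,.07)):
        z=t[(t[:,2]>a)&(t[:,2]<b)]
        if len(z)>3: print(n,'clip z',a,b,len(z),'y',np.percentile(z[:,1],[1,50,99]).round(4),'x',np.percentile(z[:,0],[1,50,99]).round(4),z[:,2].max())
E
```

```text
tcp px [320.78244139 264.46569141] hinge px guess [320.91132321 246.78820814]
[326 124   5  93 378] [327.55555556 169.54497354]
124 326 327 [0.0567 0.0032] [0.0567 0.0045]
134 326 330 [0.0503 0.0032] [0.0503 0.0065]
144 326 329 [0.0437 0.0032] [0.0437 0.0059]
154 326 329 [0.0371 0.0033] [0.0371 0.0059]
164 326 329 [0.0303 0.0033] [0.0303 0.006 ]
174 326 329 [0.0234 0.0033] [0.0234 0.006 ]
184 326 329 [0.0164 0.0033] [0.0164 0.0061]
194 326 329 [0.0093 0.0034] [0.0093 0.0061]
204 326 329 [0.0021 0.0034] [0.0021 0.0062]
214 326 329 [-0.0052  0.0034] [-0.0052  0.0062]
cloud top edge 363 [0.0249 0.0044 0.0905] [-0.0071  0.0032  0.0887] [0.0539 0.0059 0.0939]
clip z -0.03 -0.005 1405 y [-0.0093  0.0104] x [-0.0115  0.0138] -0.029997186613821218 -0.005021154955905459
clip z -0.005 0.01 340 y [-0.0097  0.0103] x [-0.0043  0.0141] -0.004990451830320706 0.009812889409864002
clip z 0.01 0.03 932 y [-0.0136  0.0137] x [-0.0114  0.0141] 0.010001133408715553 0.02998622184024933
clip z 0.03 0.07 595 y [-0.0178  0.0175] x [-0.0055  0.0143] 0.030002961470489947 0.05700436303599776
side card 580 y med -0.0001 x rng [-0.0524  0.0495] zmin -0.2391963036827651
side clip z -0.04 -0.005 145 y [-0.0122  0.0031  0.0074] x [-0.0146 -0.0094  0.0098] -0.005172418222278326
side clip z -0.005 0.01 81 y [-0.0146  0.0027  0.006 ] x [-0.014  -0.0096  0.0075] 0.009926409398113041
side clip z 0.01 0.03 143 y [-0.0166 -0.0119  0.0073] x [-0.0137 -0.0075  0.0107] 0.029920556431850324
side clip z 0.03 0.07 141 y [-0.0216 -0.0184  0.0127] x [-0.0137 -0.0068  0.0121] 0.057314806920240144
top card 54 y med 0.003 x rng [0.0205 0.0519] zmin 0.08807936040543032
```

drive_tool:
  series:
    - [[0.001, 0.002, 0], 0, 0.01]
    - [[0.002, 0.004, 0.003], 0, 0.01]
    - [[0.002, 0.0047, 0.008], 0, 0.01]
    - [[0.002, 0.0047, 0.014], 0, 0.01]
    - [[0.002, 0.0047, 0.018], 0, 0.01]
    - [[0.002, 0.0047, 0.02], 0, 0.01]
    - [[0.002, 0.0047, 0.02], 0, 0.01]
    - [[0.002, 0.0047, 0.02], 0, 0.01]

```text
time_s: 7.15
position: [0.5176, -0.0352, 0.2244]
tool_rot: [[-0.131, 0.991, 0.0], [0.991, 0.131, -0.0], [-0.0, 0.0, -1.0]]
ft_force: [0.9, 1.0, 0.1]
grip_width: 0.0194
gripper_force: 39.0
```

```bash
cat > chk.py <<'E'
from m import *
import sys
s=env.observe(); R=s['tool_rot']; p=s['position']; T=lambda q:(np.asarray(q)-p)@R
print(s['time_s'],p,s['ft_force'].round(2),s['grip_width'],s['gripper_force'])
d=get('wrist'); P=cloud(d); h=cv2.cvtColor(d['img'],cv2.COLOR_RGB2HSV)
m=(h[...,0]>20)&(h[...,0]<34)&(h[...,1]>150)&(h[...,2]>60)&(d['depth']>.05)
t=T(P[m]); t=t[(abs(P[m][:,2]-.154)<.004)&(abs(t[:,1])<.03)]; print('card edge wrist',len(t),t.mean(0).round(4),t.min(0).round(4),t.max(0).round(4))
o=mask(d['img'],'o')&(d['depth']>.05); t=T(P[o]); t=t[(abs(t)<.07).all(1)]
for a,b in ((-.03,.01),(.01,.03),(.03,.07)):
    z=t[(t[:,2]>a)&(t[:,2]<b)]
    if len(z)>3: print('clip z',a,b,'y',np.percentile(z[:,1],[1,99]).round(4),'x',np.percentile(z[:,0],[1,99]).round(4),z[:,2].max())
e=get('side'); A=cv2.resize(e['img'][120:240,240:360,::-1],(400,400),interpolation=cv2.INTER_CUBIC); B=cv2.resize(d['img'][100:400,170:470,::-1],(400,400),interpolation=cv2.INTER_CUBIC)
cv2.imwrite('pics/%s.png'%sys.argv[1],np.hstack([A,B]))
E
python3 chk.py c5
```

```text
7.15 [ 0.51762714 -0.03518385  0.22444267] [0.93 1.   0.14] 0.01939440862530969 38.98745834827423
card edge wrist 398 [ 0.0127 -0.0005  0.0707] [-0.0536 -0.0016  0.0686] [0.0513 0.0005 0.0723]
clip z -0.03 0.01 y [-0.0095  0.0104] x [-0.0118  0.0139] 0.009927777105245334
clip z 0.01 0.03 y [-0.0137  0.0136] x [-0.0115  0.0141] 0.02999986401284499
clip z 0.03 0.07 y [-0.0178  0.0174] x [-0.0059  0.0143] 0.059573886636209855
```

The card edge is centred: y −0.5 mm, and x from −53.6 to +51.3 mm about the tool. Lowering 33 mm.

drive_tool:
  series:
    - [[-0.002, -0.0003, 0.003], 0, 0.01]
    - [[-0.002, -0.0003, 0.008], 0, 0.01]
    - [[-0.002, -0.0003, 0.013], 0, 0.01]
    - [[-0.002, -0.0003, 0.018], 0, 0.01]
    - [[-0.002, -0.0003, 0.023], 0, 0.01]
    - [[-0.002, -0.0003, 0.028], 0, 0.01]
    - [[-0.002, -0.0003, 0.031], 0, 0.01]
    - [[-0.002, -0.0003, 0.033], 0, 0.01]
    - [[-0.002, -0.0003, 0.033], 0, 0.01]
    - [[-0.002, -0.0003, 0.033], 0, 0.01]
    - [[-0.002, -0.0003, 0.033], 0, 0.01]
    - [[-0.002, -0.0003, 0.033], 0, 0.01]
    - [[-0.002, -0.0003, 0.033], 0, 0.01]

```text
time_s: 8.55
position: [0.5176, -0.0372, 0.1914]
tool_rot: [[-0.131, 0.991, 0.0], [0.991, 0.131, -0.0], [-0.0, 0.0, -1.0]]
ft_force: [0.1, -0.3, -0.3]
grip_width: 0.0196
gripper_force: 39.0
```

```bash
python3 chk.py c6
```

```text
8.55 [ 0.51755383 -0.03720643  0.19142487] [ 0.06 -0.3  -0.28] 0.019619773853176658 38.98747801780701
card edge wrist 528 [ 0.0082 -0.0002  0.0378] [-0.051  -0.0013  0.0354] [0.0534 0.0011 0.0409]
clip z -0.03 0.01 y [-0.0095  0.0104] x [-0.0116  0.0139] 0.009948283590035027
clip z 0.01 0.03 y [-0.0137  0.0136] x [-0.0116  0.0141] 0.02997170468407913
clip z 0.03 0.07 y [-0.0178  0.0173] x [-0.0056  0.0142] 0.057405439165617224
```

View pics/c6.png

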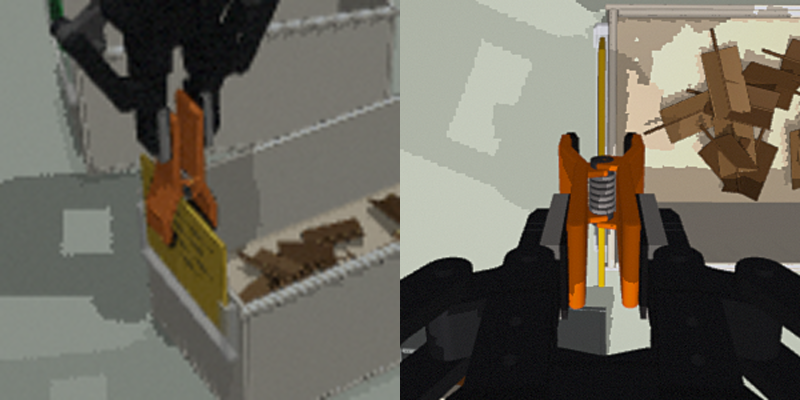

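The wrist crop shows the card edge at x≈601, midway between the jaws and square to them. The side crop shows the jaws astride the card, with the lips about 24 mm below its edge and the hinge about 15 mm above. There's no contact force, so I'm handing in.

```bash
python3 -c "
from rig import env
print(env.close_job())"
```

```text
the job is handed in; nothing more can be done
None
```

I handed the job in with the orange clip held wide open around the middle of the yellow card's top edge, lips about 24 mm below it, square to the card and showing no contact force; the hand-in returned no verdict.

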